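# Syrup in the mug, then hold the coffee canister open

## Task

I am making a coffee: press the head of the syrup pump right down over the mug under its spout and let it come back up, then lift the lid of the taller of the two steel canisters (its clamp is already undone) and hold it open at about 60 degrees while I spoon the coffee out. The lid falls shut by itself, so finish while still holding it there; leave the mug and all the other things where they stand.

Things in the scene. Friction and masses are not known exactly. Their poses are not given: they have to be found in the camera images.
- pump_top (a point): Middle of the flat top of the syrup pump's black round head (34 mm across, 16 mm high); 232 mm above the dresser top when up. The amber bottle under it (72 mm across) is fixed in a wooden rack screwed to the dresser. The thin spout (9 mm thick) runs 84 mm from the head's middle along the point's -x and ends above the mug. z is up.
- pump (a joint): Travel of the pump head in m: 0 up, 0.016 pressed right down (a stop). It is sprung: about 3 N starts it, 8.5 N holds it down, and it comes back up by itself when let go.
- lid_tab (a point): Grip point in the steel thumb tab of the tall canister's lid: mid-width, mid-thickness, 150 mm from the hinge line, 20 mm beyond the lid's edge. Tab 24 mm wide (y), 5 mm thick, 33 mm long, a rolled lip 10 mm thick at its end. Lid shut: 163 mm above the dresser. Axes turn with the lid: -x out along the tab, z out of the lid's top. Under the tab 20 mm are free; the undone clamp hangs lower down.
- lid_hinge (a point): Mid-point of the tall canister's hinge line, 162 mm above the dresser top. Its axes do not move: -x points level from the hinge across the canister to the tab, y along the hinge line, z up. The canister (steel, 120 mm across, 156 mm high without lid, axis 68 mm from the hinge along -x) is full and does not move. Lid: disc 124 mm across, 16 mm thick.
- lid (a joint): Opening angle of the tall canister's lid in rad: 0 shut, 1.047 is 60 degrees, 1.57 upright, stop at 1.9. It turns freely about the hinge line and the tab goes up; weight 0.15 to 0.3 kg; let go below upright it falls shut. No latch holds it.
- mug: Loose white mug, 78 mm across, 85 mm high, handle on its +y side, standing on the rack's board (16 mm thick) below the pump spout. Origin: centre of its underside. To be left where it stands.
- low_canister: Loose lower steel canister of the same make, 120 mm across, 107 mm high with its lid, clamped shut; -x is its front, where its tab sticks out 95 mm from the axis. Not the one to open. Origin: centre of its underside.
- sugar_bowl: Loose white sugar bowl with lid, 92 mm across, 92 mm high, to be left. Origin: centre of its underside.
- capped_bottle: Loose green glass bottle with plain screw cap and no pump, 68 mm across, 190 mm high, to be left. Origin: centre of its underside.
- teaspoon: Loose steel teaspoon lying flat on the dresser, 140 mm long, 7 mm high, to be left. Origin: under the middle of its bowl; the handle runs along -x.
- kettle: Loose chrome kettle, 168 mm across, 235 mm high with its handle, spout 142 mm out along its +x, standing on a grey trivet, to be left. Origin: centre of its underside.
Not all that is in view belongs to the job. Leave any red look-alike of the kettle alone.

How it is judged (in metres and radians):
On the way, in this order (a step that is already met when the one before it is completed fails the run):
1. the pump head is pressed right down (at least 13 of 16 mm) (value of joint pump above 0.013 m), for 0.05 s.
2. the pump head is let back up (value of joint pump below 0.002 m), for 0.05 s.
3. the lid of the taller canister is being lifted by the robot (value of joint lid above 0.5 rad and contact force between any of the fingers, the arm and lid above 0.1 N), for 0.1 s.
At the end, for the whole second after the job is handed in: The robot alone holds the taller canister's lid still at 60 degrees, give or take 7 (joint 0.925 to 1.169 rad, under 0.1 rad/s, robot's force on it above 0.1 N), through the last second; the pump head is up (within 2 mm) and nothing else has been displaced by more than 30 mm or tipped (value of joint lid between 0.925 and 1.169 rad and velocity of joint lid between -0.1 and 0.1 rad/s and contact force between any of the fingers, the arm and lid above 0.1 N and value of joint pump below 0.002 m and contact force between lid and mug below 0.05 N and contact force between lid and low_canister below 0.05 N and contact force between lid and sugar_bowl below 0.05 N and contact force between lid and capped_bottle below 0.05 N and contact force between lid and teaspoon below 0.05 N and contact force between lid and kettle below 0.05 N); the arm keeps its last pose, push and grip.
It fails at once if the mug under the spout is pushed more than 30 mm or tipped (distance of mug from where it was at the start of the episode above 0.03 m or angle between mug's own z axis and vertical above 0.3 rad).
It fails at once if the lower canister, sugar bowl, capped bottle, teaspoon or kettle is pushed more than 30 mm or tipped over (distance of any of low_canister, sugar_bowl, capped_bottle, teaspoon, kettle from where it was at the start of the episode above 0.03 m or angle between any of low_canister, sugar_bowl, capped_bottle, kettle's own z axis and vertical above 0.4 rad).
It also fails if it takes over 48 s, if anything falls off the work surface, if the arm or the gripper's body presses on something with over 40 N, if the wrist force passes 120 N, or if a joint passes its speed limit or range.

## Robot

A 7-joint arm with a two-finger parallel gripper is mounted at the origin on the work surface. World frame = base frame: x ahead of the robot, y to its left, z up, the work surface at z = 0. Lengths are in m, angles in degrees, forces in N, time in s.
With the tool pointing down it reaches from about 0.35 to 0.9 m from the base axis. Payload 19.9 kg.
Tool frame: the origin (TCP) lies midway between the tips of the shut fingers; the grasp point (between the pads) lies 19 mm behind it (r.grasp_offset is the distance from the TCP to the grasp point, in m); z points along the fingers, y is the line along which they close (so a half turn about z gives the same grasp; the last joint's range is limited). The gripper opens to 85 mm and grips with 20 to 120 N. Pads are 22 mm wide; open, the fingers measure 114 mm over their backs; the gripper's body (76 mm by 85 mm) begins 54 mm behind the grasp point. The pads swing forward as they close: fully open they stand 13 mm farther back than shut.
Start: joints at [73.425, 23.915, -0.59, 92.452, 0.269, 63.638, -3.037], TCP at [0.153, -0.606, 0.231] pointing down, gripper open.
Joint ranges: [-161.28, 161.28], [-22.2, 115.67], [-73.04, 71.86], [3.21, 147.25], [-68.34, 248.33], [10.77, 114.83], [-161.83, 161.83]. Speed limits (degrees/s): [108.29, 108.29, 136.94, 136.94, 172.46, 172.46, 172.46].

## Interface

Orientations are given as a 3x3 rotation matrix whose columns are the frame's x, y, z axes.
In Python, from plant import readout, optics, sign_off, silhouettes, pinpoint, r gives the robot as it stands. The module is installed in compiled form; this text tells all that it offers.
- The arm moves only by the tool send_rows, never from a script. Its argument "steps" is a list that holds one entry, the list of rows, each a list of 7 numbers: the turn, a rotation vector about the tool's x, y, z in degrees, then the shift along the tool's x, y, z in m, then the opening, from 0 (shut) to 1 (fully open). In form: [[[wx, wy, wz, tx, ty, tz, gripper], ...]]. A call has 1 to 10 rows; each row is the pose to reach, as a shift and turn from the pose commanded when the call began, along the tool's axes at that moment; what a row does not reach only later rows make up. A row lasts 1/12 s, in which the tool goes at most 41.7 mm and 7.16 degrees, less where a joint would pass 70% of its speed; a pose out of reach is approached as far as the arm can. A call with a gripper value outside its range is refused whole. The fingers move at their own pace and stop on an object; "newtons" is the grip in N (left out, the last holds). Time passes only in rows, so rows that repeat a pose let the fingers close. It gives the time, the measured TCP pose, the force, the opening and the grip force at its end, in the units of the state.
- readout.observe(): the state, without advancing time (a new reading comes with each control period).
- optics.read_camera(name): name is "side" or "top" or "wrist"; returns the picture (420x560x3 uint8, red, green, blue); there is no depth.
- optics.camera_info(name): a dict with "intrinsics" (3x3 intrinsics, pixels), "pose" (4x4, takes a point from camera to world coordinates); the wrist camera has in their place "hand_eye" (4x4, takes a point from camera to tool coordinates, whose origin is the TCP and whose axes are the flange's). Camera axes: x right, y up, looking along -z (the intrinsics and any distortion apply to the point x, -y, -z); pixel columns grow to the right and rows downward; lengths in m; the calibration is good to about 2 mm. The wrist camera is an equidistant fisheye: a pixel r from the principal point sees the ray r / f radians off the axis. A picture is of the moment at which its call begins: read the wrist's pose just before it. camera_info takes no time and is no camera call.
- sign_off(): hands the job in; it is judged then, once.
Trained networks look in the newest picture that a camera, given by its name, has taken for a name from the list of things; names that differ only in an ending like _2 or _b are one class to them, and where a whole thing is asked for, a point or a joint stands for the part that bears it (a point fixed in the world has none). Each returns a list of dicts, best first, with "confidence" (0 to 1); they miss things now and then, are a little off and sometimes report something else, mostly with a low value. They report only what shows in the picture. A call takes as long as a camera call. They do not tell look-alikes from the thing itself.
- silhouettes(target, camera): "pixels" (420x560 bool, what is visible of it) and "extent" ([left, top, width, height] in pixels, round what is visible of it).
- pinpoint(target, camera): "position" ([row, column] in pixels: a listed point, or the origin of a listed thing).
The state is a dict: "time": time; "qpos": joint angles; "joint_velocities": joint speeds; "effort": joint torques, N m; "position": TCP position; "tcp_rot": TCP orientation; "wrist_force": force on the tool from outside, world axes, zero at the start; "torque": the same for the moment, N m; "finger_gap": opening from 0.0 (shut) to 1.0 (fully open); "grip_force": force on a finger pad.
Only numpy, scipy, OpenCV 4.12 (cv2) and the standard library are available. Lean on these libraries where they do the work, as an engineer would, in place of code of your own. Each camera call takes 0.05 s, during which the arm holds its last target. There are 200 camera calls.

## Working session

There is one attempt and no reset: what is moved stays moved. The work goes in short steps, Python scripts to look and compute and a tool call to move; the robot and the scene stay as the last step left them, time stands still between calls to the robot, and variables do not carry over. Pictures are saved under pics/ and viewed, at most 10 in all, crops included, and the job is handed in when it is done.

Besides the shell and the picture viewer there is one more tool, called in YAML: its name, and indented under it one key for each argument. send_rows: Moves the arm, as the interface text tells. Its arguments: {"type":"object","properties":{"steps":{"type":"array"},"newtons":{"type":"number"}},"required":["steps"]}

```bash
mkdir -p pics
cat > h.py <<'E'
import numpy as np, cv2
from plant import readout, optics, silhouettes, pinpoint, r
def ray(cam,px,st=None):
    ci=optics.camera_info(cam);K=np.array(ci["intrinsics"]);rr,c=px
    x=(c-K[0,2])/K[0,0];y=(rr-K[1,2])/K[1,1]
    if "pose" in ci: T=np.array(ci["pose"]);d=np.array([x,-y,-1])
    else:
        st=st or readout.observe();W=np.eye(4);W[:3,:3]=st["tcp_rot"];W[:3,3]=st["position"]
        T=W@np.array(ci["hand_eye"]);a=np.hypot(x,y);s=np.sin(a)/max(a,1e-9);d=np.array([x*s,-y*s,-np.cos(a)])
    d=T[:3,:3]@d;return T[:3,3],d/np.linalg.norm(d)
def atz(cam,px,z):
    o,d=ray(cam,px);return o+d*(z-o[2])/d[2]
def tri(rays):
    A=0;b=0
    for o,d in rays:
        P=np.eye(3)-np.outer(d,d);A=A+P;b=b+P@o
    p=np.linalg.solve(A,b);return p,[float(np.linalg.norm(np.cross(p-o,d))) for o,d in rays]
def save(cam,name):
    im=optics.read_camera(cam);cv2.imwrite("pics/"+name,im[:,:,::-1]);return im
E
python3 - <<'E'
from h import *
np.set_printoptions(precision=3,suppress=True)
ims=[save(c,"a_"+c+".png") for c in("side","top","wrist")]
a=np.hstack([ims[0],ims[1]]);cv2.imwrite("pics/a.png",cv2.resize(a[:,:,::-1],(800,300)))
for c in("side","top","wrist"):
    ci=optics.camera_info(c);print(c,np.array(ci["intrinsics"])[0],np.array(ci.get("pose",ci.get("hand_eye"))))
    for n in ("pump_top","lid_tab","lid_hinge","mug","low_canister","sugar_bowl","capped_bottle","teaspoon","kettle"):
        print(c,n,[(np.round(q["position"],1).tolist(),round(q["confidence"],2)) for q in pinpoint(n,c)[:3]])
s=readout.observe();print(s["time"],s["position"],s["tcp_rot"],r.grasp_offset)
E
```

```text
side [398.777   0.    279.528] [[-0.96   0.158 -0.232  0.257]
 [-0.28  -0.504  0.817  0.787]
 [ 0.013  0.849  0.529  0.709]
 [ 0.     0.     0.     1.   ]]
side pump_top [([257.9, 203.1], 0.73)]
side lid_tab [([204.9, 273.0], 0.88)]
side lid_hinge [([196.4, 224.4], 0.66), ([206.3, 288.5], 0.61)]
side mug [([340.3, 251.3], 0.89)]
side low_canister [([209.0, 286.8], 0.81)]
side sugar_bowl [([270.8, 160.6], 0.84)]
side capped_bottle [([361.9, 119.5], 0.93)]
side teaspoon [([262.6, 304.6], 0.65)]
side kettle [([219.3, 379.0], 0.7), ([175.7, 323.8], 0.67), ([263.7, 302.8], 0.21)]
top [387.761   0.    279.503] [[-0.151  0.961 -0.233  0.269]
 [-0.989 -0.147  0.033 -0.084]
 [-0.002  0.236  0.972  1.221]
 [ 0.     0.     0.     1.   ]]
top pump_top [([212.0, 134.2], 0.76)]
top lid_tab [([214.9, 264.0], 0.9)]
top lid_hinge [([164.4, 251.1], 0.64)]
top mug [([253.6, 163.4], 0.89)]
top low_canister [([210.7, 336.0], 0.76)]
top sugar_bowl [([156.0, 204.3], 0.75)]
top capped_bottle [([187.5, 121.9], 0.74)]
top teaspoon [([254.4, 266.5], 0.56)]
top kettle [([215.0, 422.7], 0.82)]
wrist [325.192   0.    280.269] [[-0.001  0.952  0.305  0.077]
 [ 1.     0.001 -0.     0.   ]
 [-0.001  0.305 -0.952 -0.142]
 [ 0.     0.     0.     1.   ]]
wrist pump_top []
wrist lid_tab []
wrist lid_hinge []
wrist mug []
wrist low_canister []
wrist sugar_bowl []
wrist capped_bottle []
wrist teaspoon []
wrist kettle [([67.2, 98.0], 0.57)]
1.5 [ 0.153 -0.606  0.231] [[ 0.969  0.245 -0.   ]
 [ 0.245 -0.969  0.   ]
 [-0.    -0.    -1.   ]] 0.0187
```

View pics/a_side.png

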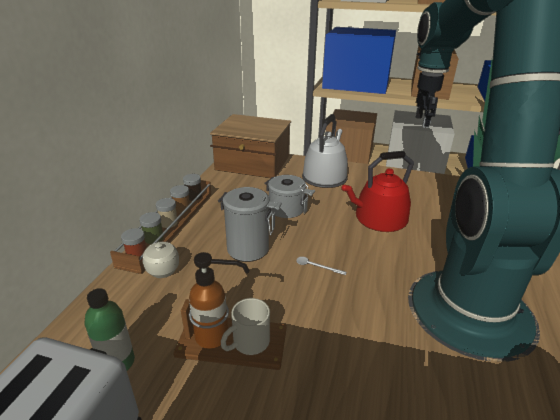

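View pics/a_top.png

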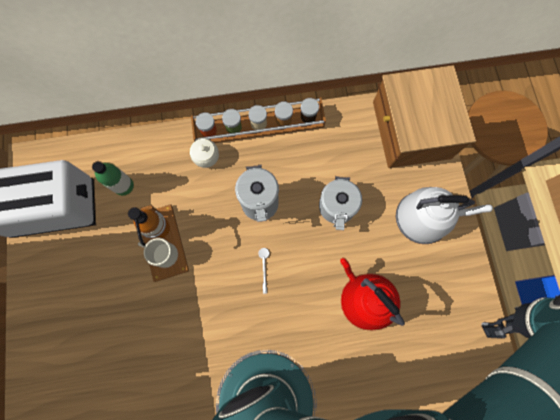

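The side view shows the pump head at (row 258, col 203) with the mug at about (325, 251). There are two steel canisters: the taller at side (225, 247) / top (190, 257), and the lower at side (195, 287) / top (200, 340). The one beside the pump is the taller: its body is clearly longer in the side view, and its tab is at side (205, 273) / top (215, 264).

Run:
```python
from h import *
np.set_printoptions(precision=3,suppress=True)
P={"pump":((257.9,203.1),(212,134.2),.232),"tab":((204.9,273),(214.9,264),.163),"hinge":((196.4,224.4),(164.4,251.1),.162),"mug":((340.3,251.3),(253.6,163.4),.016),"low":((209,286.8),(210.7,336),0),"sugar":((270.8,160.6),(156,204.3),0),"bottle":((361.9,119.5),(187.5,121.9),0),"kettle":((175.7,323.8),(215,422.7),0.01),"redk":((219.3,379.),(302,370),0.01),"spoon":((262.6,304.6),(254.4,266.5),0)}
for n,(s,t,z) in P.items():
    p,e=tri([ray("side",s),ray("top",t)]);print(n,p,np.round(e,4),"side",atz("side",s,z)[:2],"top",atz("top",t,z)[:2])
im=cv2.imread("pics/a_side.png");cv2.imwrite("pics/crop.png",cv2.resize(im[165:365,150:350],(600,600),interpolation=cv2.INTER_CUBIC))
```

```text
pump [0.557 0.26  0.228] [0.002 0.002] side [0.552 0.265] top [0.558 0.26 ]
tab [ 0.518 -0.075  0.155] [0.001 0.001] side [ 0.516 -0.063] top [ 0.515 -0.075]
hinge [ 0.659 -0.061  0.168] [0.007 0.007] side [ 0.655 -0.067] top [ 0.669 -0.059]
mug [0.47  0.252 0.018] [0.003 0.003] side [0.467 0.251] top [0.474 0.253]
low [ 0.536 -0.305 -0.   ] [0.005 0.005] side [ 0.541 -0.306] top [ 0.531 -0.306]
sugar [0.781 0.095 0.002] [0.002 0.002] side [0.78  0.093] top [0.783 0.096]
bottle [0.711 0.372 0.006] [0.001 0.001] side [0.713 0.369] top [0.715 0.375]
kettle [ 0.472 -0.579  0.002] [0.003 0.003] side [ 0.466 -0.563] top [ 0.473 -0.576]
redk [ 0.236 -0.359 -0.015] [0.004 0.004] side [ 0.241 -0.319] top [ 0.233 -0.354]
spoon [ 0.424 -0.063 -0.009] [0.002 0.002] side [ 0.421 -0.053] top [ 0.425 -0.063]
```

View pics/crop.png

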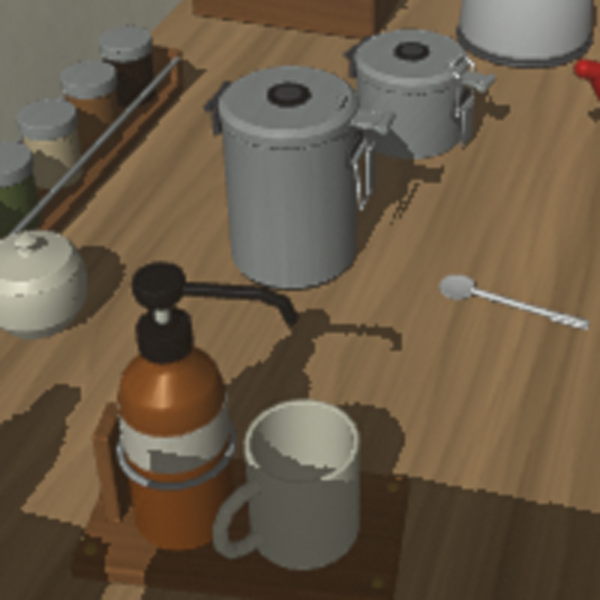

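The crop shows the taller canister with its tab pointing toward the robot at crop (375, 120), next to the pump. The lower canister behind it stays alone. I'm moving off now: up first, then across with the fingers shut.

send_rows:
  steps:
    - [[0,0,0,0,0,-0.04,0],[0,0,0,0,0,-0.08,0],[0,0,0,0,0,-0.12,0],[0,0,3,0.035,-0.02,-0.13,0],[0,0,6,0.07,-0.04,-0.13,0],[0,0,9.6,0.105,-0.06,-0.13,0],[0,0,9.6,0.14,-0.08,-0.13,0],[0,0,9.6,0.175,-0.1,-0.13,0],[0,0,9.6,0.21,-0.12,-0.13,0],[0,0,9.6,0.245,-0.14,-0.13,0]]

```text
time: 2.33
position: [0.3576, -0.4084, 0.3616]
tcp_rot: [[0.997, 0.08, 0.0], [0.08, -0.997, -0.0], [0.0, 0.0, -1.0]]
wrist_force: [0.3, -0.8, -1.0]
finger_gap: 0.001
grip_force: 0.0
```

send_rows:
  steps:
    - [[0,0,0,0.017,-0.036,0,0],[0,0,0,0.034,-0.072,0,0],[0,0,0,0.05,-0.108,0,0],[0,0,0,0.067,-0.144,0,0],[0,0,0,0.084,-0.18,0,0],[0,0,0,0.1,-0.216,0,0],[0,0,0,0.117,-0.252,0,0],[0,0,0,0.134,-0.288,0,0],[0,0,0,0.148,-0.319,0,0],[0,0,0,0.148,-0.319,0,0]]

```text
time: 3.17
position: [0.4799, -0.0737, 0.3617]
tcp_rot: [[0.996, 0.088, 0.001], [0.088, -0.996, 0.001], [0.001, -0.001, -1.0]]
wrist_force: [0.5, 0.4, 0.5]
finger_gap: -0.001
grip_force: 0.0
```

Run:
```python
from h import *
np.set_printoptions(precision=4,suppress=True)
s=readout.observe();print(s["time"],s["position"]);save("wrist","w1.png")
for n,z in(("lid_tab",.163),("lid_hinge",.162),("pump_top",.232)):
    for q in pinpoint(n,"wrist")[:3]: print(n,q["position"],q["confidence"],atz("wrist",q["position"],z))
```

```text
3.1667 [ 0.4799 -0.0737  0.3617]
lid_tab [153.9, 279.6] 0.92 [ 0.5071 -0.0765  0.163 ]
lid_hinge [12.1, 287.0] 0.7 [ 0.659  -0.0733  0.162 ]
```

View pics/w1.png

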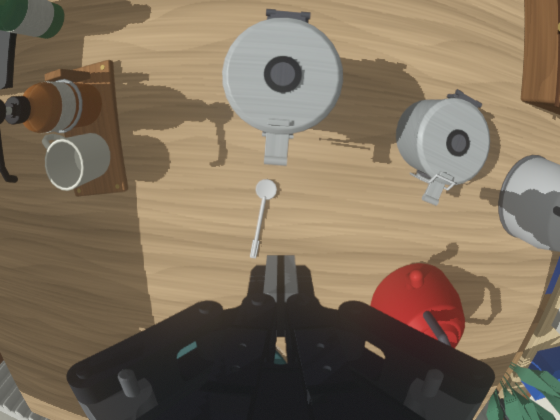

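The wrist view shows the tall lid's tab at (row 155, col 277), its hinge at (14, 287), the pump head at about (110, 15) and the mug at (160, 78). Now over to the pump.

send_rows:
  steps:
    - [[0,0,0,0.007,-0.036,0,0],[0,0,0,0.013,-0.072,0,0],[0,0,0,0.02,-0.108,0,0],[0,0,0,0.026,-0.144,0,0],[0,0,0,0.033,-0.18,0,0],[0,0,0,0.04,-0.216,0,0],[0,0,0,0.047,-0.252,0,0],[0,0,0,0.054,-0.288,0,0],[0,0,0,0.058,-0.318,0,0],[0,0,0,0.058,-0.318,0,0]]

```text
time: 4.2
position: [0.51, 0.2459, 0.361]
tcp_rot: [[0.996, 0.084, -0.001], [0.084, -0.996, 0.002], [-0.001, -0.002, -1.0]]
wrist_force: [-0.3, 0.6, -0.7]
finger_gap: 0.003
grip_force: 0.0
```

Run:
```python
from h import *
np.set_printoptions(precision=4,suppress=True)
s=readout.observe();print(s["time"],s["position"],s["tcp_rot"]);save("wrist","w2.png")
for q in pinpoint("pump_top","wrist")[:3]: 
    g=atz("wrist",q["position"],.232);print(q["position"],q["confidence"],g,np.array(s["tcp_rot"]).T@(g-s["position"]))
```

```text
4.2 [0.51   0.2459 0.361 ] [[ 0.9964  0.0845 -0.0011]
 [ 0.0845 -0.9964  0.0021]
 [-0.0009 -0.0022 -1.    ]]
[146.7, 268.7] 0.88 [0.5545 0.2541 0.232 ] [ 0.0452 -0.0041  0.1289]
[6.3, 395.4] 0.45 [0.6903 0.1565 0.232 ] [0.1722 0.1046 0.1286]
[206.5, 515.1] 0.34 [ 0.5235 -0.009   0.232 ] [-0.0079  0.2555  0.1284]
```

View pics/w2.png

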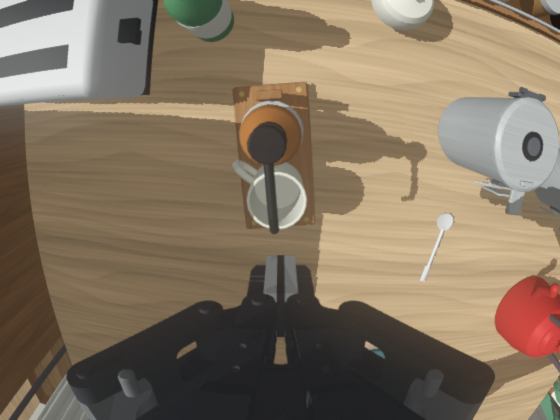

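The wrist view shows the pump head at (145, 268), with its spout running down over the mug at (200, 277). I'll go above it, then press.

send_rows:
  steps:
    - [[0,0,0,0.03,-0.004,0,0],[0,0,0,0.046,-0.006,0.02,0],[0,0,0,0.046,-0.006,0.05,0],[0,0,0,0.046,-0.006,0.08,0],[0,0,0,0.046,-0.006,0.105,0],[0,0,0,0.046,-0.006,0.122,0],[0,0,0,0.046,-0.006,0.122,0]]

```text
time: 4.88
position: [0.5556, 0.2478, 0.2358]
tcp_rot: [[0.997, 0.077, -0.004], [0.077, -0.997, -0.003], [-0.005, 0.002, -1.0]]
wrist_force: [-0.5, -0.8, 0.3]
finger_gap: -0.001
grip_force: 0.0
```

send_rows:
  steps:
    - [[0,0,0,0,0,0.004,0],[0,0,0,0,0,0.008,0],[0,0,0,0,0,0.012,0],[0,0,0,0,0,0.016,0],[0,0,0,0,0,0.018,0],[0,0,0,0,0,0.018,0]]

```text
time: 5.38
position: [0.5568, 0.2507, 0.2216]
tcp_rot: [[0.997, 0.079, 0.001], [0.079, -0.997, -0.0], [0.001, 0.0, -1.0]]
wrist_force: [2.1, -4.0, 6.1]
finger_gap: -0.002
grip_force: 3.1
```

send_rows:
  steps:
    - [[0,0,0,0,0,0.003,0],[0,0,0,0,0,0.006,0],[0,0,0,0,0,0.008,0],[0,0,0,0,0,0.01,0],[0,0,0,0,0,0.01,0],[0,0,0,0,0,0.01,0]]

```text
time: 5.88
position: [0.5573, 0.251, 0.2155]
tcp_rot: [[0.997, 0.079, 0.005], [0.079, -0.997, -0.0], [0.005, 0.001, -1.0]]
wrist_force: [-13.0, -15.2, 52.5]
finger_gap: 0.001
grip_force: 26.1
```

The head is on its stop: z is 16 mm below the top and the force has jumped. Letting it up and going clear.

send_rows:
  steps:
    - [[0,0,0,0,0,-0.008,0],[0,0,0,0,0,-0.016,0],[0,0,0,0,0,-0.03,0],[0,0,0,0,0,-0.06,0],[0,0,0,0,0,-0.09,0],[0,0,0,0,0,-0.11,0],[0,0,0,0,0,-0.11,0]]

```text
time: 6.47
position: [0.557, 0.2522, 0.3258]
tcp_rot: [[0.997, 0.081, 0.005], [0.081, -0.997, 0.003], [0.005, -0.002, -1.0]]
wrist_force: [1.1, 0.2, 0.4]
finger_gap: -0.003
grip_force: 0.0
```

Run:
```python
from h import *
np.set_printoptions(precision=4,suppress=True)
s=readout.observe();print(s["time"],s["position"],s["wrist_force"])
save("wrist","w3.png");save("side","s3.png")
p=[]
for c in("side","top"):
    if c=="top":optics.read_camera(c)
    q=pinpoint("pump_top",c)
    print(c,[(x["position"],x["confidence"]) for x in q[:2]])
    if q:p.append(ray(c,q[0]["position"]))
if len(p)==2: print(tri(p))
R=np.array(s["tcp_rot"]);print(R.T@(np.array([.47,-.08,.30])-s["position"]))
```

```text
6.4667 [0.557  0.2522 0.3258] [1.0939 0.1689 0.4278]
side [([257.6, 201.8], 0.94)]
top []
[-0.1136  0.3242  0.0245]
```

The pump head is back at its starting pixel (258, 202). Moving to the tab and opening the gripper.

send_rows:
  steps:
    - [[0,0,0,-0.012,0.036,0,0],[0,0,0,-0.025,0.072,0,0],[0,0,0,-0.038,0.108,0,0],[0,0,0,-0.05,0.144,0,0.6],[0,0,0,-0.063,0.18,0,0.8],[0,0,0,-0.076,0.216,0,0.8],[0,0,0,-0.088,0.252,0,0.8],[0,0,0,-0.1,0.288,0,0.8],[0,0,0,-0.11,0.322,0,0.8],[0,0,0,-0.11,0.322,0,0.8]]

```text
time: 7.55
position: [0.4704, -0.0853, 0.3204]
tcp_rot: [[0.997, 0.072, -0.002], [0.072, -0.997, -0.001], [-0.002, 0.001, -1.0]]
wrist_force: [-0.8, -0.4, 0.3]
finger_gap: 0.801
grip_force: 0.0
```

Run:
```python
from h import *
np.set_printoptions(precision=4,suppress=True)
s=readout.observe();R=np.array(s["tcp_rot"]);print(s["time"],s["position"],s["finger_gap"]);im=save("wrist","w4.png")
for n,z in(("lid_tab",.163),("lid_hinge",.162)):
    for q in pinpoint(n,"wrist")[:2]:
        g=atz("wrist",q["position"],z);print(n,q["position"],q["confidence"],g,R.T@(g-s["position"]))
```

```text
7.55 [ 0.4704 -0.0853  0.3204] 0.8008685845904301
lid_tab [147.4, 262.7] 0.97 [ 0.5108 -0.0609  0.163 ] [ 0.0423 -0.0216  0.1573]
```

View pics/w4.png

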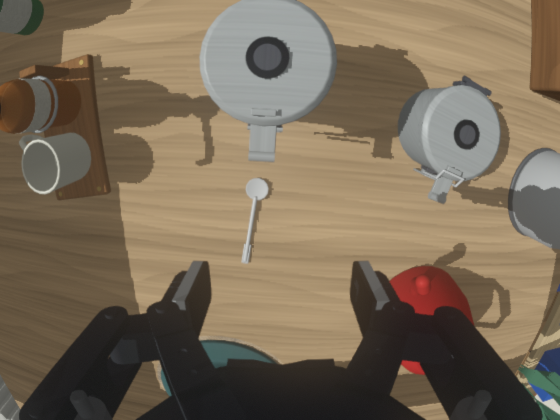

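The tab is at (147, 263) in the wrist view, with the lid knob at (58, 268). The position readings scatter by several mm, so I'll rest and read again.

send_rows:
  steps:
    - [[0,0,0,0,0,0,0.8],[0,0,0,0,0,0,0.8],[0,0,0,0,0,0,0.8]]

```text
time: 7.95
position: [0.4724, -0.0778, 0.3211]
tcp_rot: [[0.997, 0.082, -0.0], [0.082, -0.997, 0.0], [-0.0, -0.0, -1.0]]
wrist_force: [0.3, -0.6, -0.0]
finger_gap: 0.802
grip_force: 0.0
```

Run:
```python
from h import *
np.set_printoptions(precision=4,suppress=True)
T=[];L=[]
for i in range(5):
    s=readout.observe();R=np.array(s["tcp_rot"]);optics.read_camera("wrist")
    q=pinpoint("lid_tab","wrist")[0];h=pinpoint("lid_hinge","wrist")
    g=atz("wrist",q["position"],.163)
    print(round(s["time"],2),np.array(s["position"]),R[:2,0],np.array(s["qpos"]),q["position"],g,R.T@(g-s["position"]),[x["position"] for x in h[:1]])
```

```text
7.95 [ 0.4724 -0.0778  0.3211] [0.9966 0.0818] [ 33.5221   5.5069 -29.6708 104.9967   2.8766  70.2553 -82.3144] [151.2, 273.7] [ 0.5086 -0.0696  0.163 ] [ 0.0367 -0.0052  0.1581] []
8.1 [ 0.4724 -0.0783  0.3212] [0.9967 0.081 ] [ 33.5518   5.4949 -29.6425 104.9957   2.8763  70.2568 -82.3033] [149.5, 271.0] [ 0.5099 -0.0673  0.163 ] [ 0.0383 -0.0079  0.1582] []
8.25 [ 0.4723 -0.0786  0.3212] [0.9968 0.0804] [ 33.5793   5.49   -29.6297 104.9974   2.8746  70.2565 -82.2999] [150.0, 271.1] [ 0.5095 -0.0675  0.163 ] [ 0.0379 -0.008   0.1582] []
8.4 [ 0.4723 -0.0787  0.3213] [0.9968 0.0802] [ 33.5882   5.4843 -29.6283 104.9967   2.8751  70.2567 -82.2986] [152.5, 270.2] [ 0.507  -0.0669  0.163 ] [ 0.0356 -0.009   0.1583] []
8.55 [ 0.4723 -0.0787  0.3213] [0.9968 0.0801] [ 33.5931   5.4861 -29.6288 104.9958   2.873   70.2593 -82.2983] [151.3, 270.6] [ 0.5082 -0.0672  0.163 ] [ 0.0367 -0.0086  0.1583] []
```

send_rows:
  steps:
    - [[0,0,0.5,0.015,-0.003,0.03,0.7],[0,0,1,0.03,-0.006,0.06,0.7],[0,0,1.5,0.037,-0.008,0.085,0.7],[0,0,1.5,0.037,-0.008,0.105,0.7],[0,0,1.5,0.037,-0.008,0.105,0.7],[0,0,1.5,0.037,-0.008,0.105,0.7],[0,0,1.5,0.037,-0.008,0.105,0.7],[0,0,1.5,0.037,-0.008,0.105,0.7],[0,0,1.5,0.037,-0.008,0.105,0.7]]

```text
time: 9.45
position: [0.509, -0.068, 0.2176]
tcp_rot: [[0.999, 0.054, 0.002], [0.054, -0.999, -0.001], [0.002, 0.001, -1.0]]
wrist_force: [0.5, -0.1, -0.1]
finger_gap: 0.702
grip_force: 0.0
```

Run:
```python
from h import *
np.set_printoptions(precision=4,suppress=True)
s=readout.observe();R=np.array(s["tcp_rot"]);print(s["time"],s["position"],R[:2,0],s["finger_gap"]);im=save("wrist","w5.png")
for n,z in(("lid_tab",.163),("lid_hinge",.162)):
    for q in pinpoint(n,"wrist")[:2]:
        g=atz("wrist",q["position"],z);print(n,q["position"],q["confidence"],g,R.T@(g-s["position"]))
```

```text
9.45 [ 0.509  -0.068   0.2176] [0.9986 0.0538] 0.7017232376354542
lid_tab [229.6, 277.8] 0.58 [ 0.5088 -0.0667  0.163 ] [-0.0003 -0.0013  0.0546]
```

View pics/w5.png

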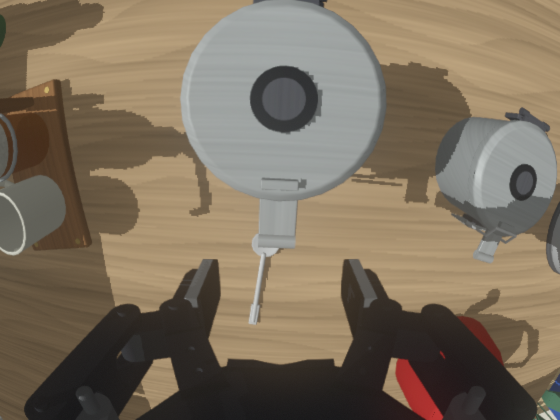

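The wrist view shows the tab between rows 195 and 247 at col 278, midway between the open fingers (cols 210 to 350). The hinge is at (3, 289), so I need about 2.5° more yaw. Now down and close gently.

send_rows:
  steps:
    - [[0,0,1,0,-0.001,0.02,0.7],[0,0,2.5,0,-0.001,0.04,0.7],[0,0,2.5,0,-0.001,0.055,0.7],[0,0,2.5,0,-0.001,0.065,0.7],[0,0,2.5,0,-0.001,0.07,0.7],[0,0,2.5,0,-0.001,0.07,0.7],[0,0,2.5,0,-0.001,0.07,0.7],[0,0,2.5,0,-0.001,0.07,0.7]]

```text
time: 10.27
position: [0.509, -0.0668, 0.1472]
tcp_rot: [[1.0, 0.011, 0.001], [0.011, -1.0, -0.0], [0.001, 0.0, -1.0]]
wrist_force: [-0.2, -0.0, 0.3]
finger_gap: 0.698
grip_force: 0.0
```

send_rows:
  newtons: 25
  steps:
    - [[0,0,0,0,0,0,0.4],[0,0,0,0,0,0,0.35],[0,0,0,0,0,0,0.3],[0,0,0,0,0,0,0.25],[0,0,0,0,0,0,0.2],[0,0,0,0,0,0,0.15],[0,0,0,0,0,0,0.15],[0,0,0,0,0,0,0.15]]

```text
time: 10.93
position: [0.5087, -0.0658, 0.1468]
tcp_rot: [[1.0, 0.011, 0.0], [0.011, -1.0, 0.001], [0.0, -0.001, -1.0]]
wrist_force: [-2.8, 5.8, 7.6]
finger_gap: 0.273
grip_force: 25.8
```

The tab is held: gap 0.273 is about 23 mm. Lifting along the arc to 30° first.

send_rows:
  steps:
    - [[0,0,0,0.0,0,-0.008,0.15],[0,0,0,0.001,0,-0.016,0.15],[0,0,0,0.002,0,-0.024,0.15],[0,0,0,0.003,0,-0.031,0.15],[0,0,0,0.005,0,-0.039,0.15],[0,0,0,0.007,0,-0.046,0.15],[0,0,0,0.01,0,-0.054,0.15],[0,0,0,0.013,0,-0.061,0.15],[0,0,0,0.016,0,-0.068,0.15],[0,0,0,0.02,0,-0.075,0.15]]

```text
time: 11.77
position: [0.5284, -0.0657, 0.2216]
tcp_rot: [[1.0, 0.011, -0.0], [0.011, -1.0, 0.001], [-0.0, -0.001, -1.0]]
wrist_force: [1.0, 6.0, -2.8]
finger_gap: 0.27
grip_force: 25.0
```

send_rows:
  steps:
    - [[0,0,0,0.004,0,-0.007,0.15],[0,0,0,0.009,0,-0.013,0.15],[0,0,0,0.013,0,-0.019,0.15],[0,0,0,0.018,0,-0.025,0.15],[0,0,0,0.024,0,-0.031,0.15],[0,0,0,0.03,0,-0.037,0.15],[0,0,0,0.036,0,-0.042,0.15],[0,0,0,0.042,0,-0.046,0.15],[0,0,0,0.048,0,-0.051,0.15],[0,0,0,0.055,0,-0.055,0.15]]

```text
time: 12.6
position: [0.5836, -0.0655, 0.2766]
tcp_rot: [[1.0, 0.011, -0.001], [0.011, -1.0, 0.001], [-0.001, -0.001, -1.0]]
wrist_force: [-2.6, 5.3, -1.1]
finger_gap: 0.269
grip_force: 25.9
```

send_rows:
  steps:
    - [[0,0,0,0,0,0,0.15],[0,0,0,0,0,0,0.15],[0,0,0,0,0,0,0.15],[0,0,0,0,0,0,0.15],[0,0,0,0,0,0,0.15],[0,0,0,0,0,0,0.15]]

```text
time: 13.1
position: [0.5836, -0.0654, 0.2765]
tcp_rot: [[1.0, 0.011, 0.0], [0.011, -1.0, 0.001], [0.0, -0.001, -1.0]]
wrist_force: [-1.1, 5.7, 0.2]
finger_gap: 0.272
grip_force: 26.0
```

Run:
```python
from h import *
np.set_printoptions(precision=4,suppress=True)
s=readout.observe();print(s["time"],s["position"],s["wrist_force"])
side=save("side","s6.png");optics.read_camera("top");p=[]
for c in("side","top"):
    q=pinpoint("lid_tab",c);print(c,[(x["position"],x["confidence"]) for x in q[:2]]);
    if q:p.append(ray(c,q[0]["position"]))
if len(p)==2: print(tri(p))
cv2.imwrite("pics/s6c.png",cv2.resize(side[90:360,80:440,::-1],(800,600)))
for n in("mug","pump_top","low_canister","teaspoon","sugar_bowl"):print(n,[x["position"] for x in pinpoint(n,"side")[:2]])
```

```text
13.1 [ 0.5836 -0.0654  0.2765] [-1.1032  5.7237  0.2416]
side [([159.1, 245.8], 0.78)]
top []
mug [[340.3, 252.5]]
pump_top [[268.0, 164.9], [258.9, 199.0]]
low_canister [[211.0, 288.7]]
teaspoon [[262.3, 300.8]]
sugar_bowl [[266.4, 161.9]]
```

View pics/s6c.png

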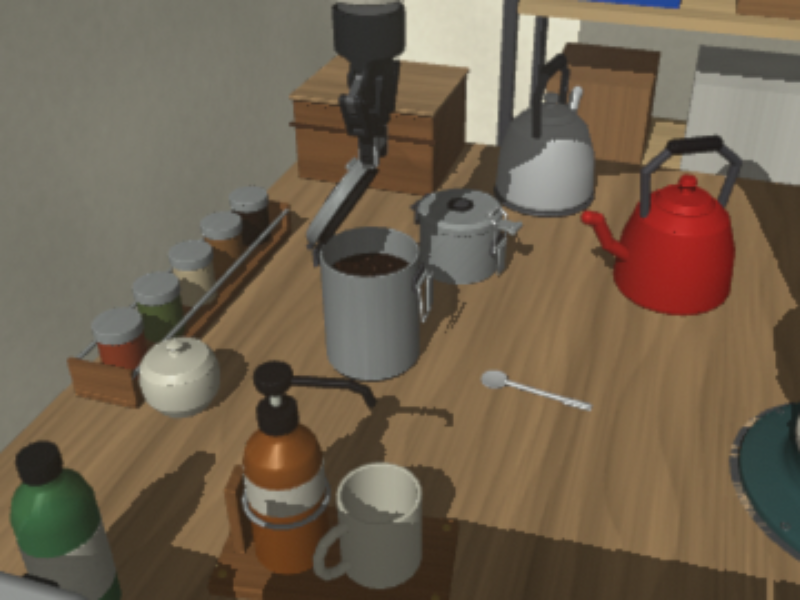

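The lid stands open at about 60° in the gripper at crop (370, 160). The tab has moved 75 mm in and 130 mm up, which matches 60° on the 150 mm radius, and the forces are small. The mug, pump and other things stand where they were.

```bash
python3 -c "
from plant import sign_off
print(sign_off())"
```

```text
the job is handed in; nothing more can be done
None
```

I pressed the pump right down to its stop and let it come back up. The taller canister's lid is now held open at about 60 degrees in the gripper, the other things look undisturbed, and I handed the job in at about 13 s; no verdict came back.

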